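# Hang the drip cup under the drop link

### The arm

A 7-joint arm with a two-finger parallel gripper is mounted at the origin on the work surface. World frame = base frame: x ahead of the robot, y to its left, z up, the work surface at z = 0. Lengths are in m, angles in degrees, forces in N, time in s.
With the tool pointing down it reaches from about 0.4 to 0.85 m from the base axis. Payload 6.9 kg.
Tool frame: the origin (TCP) lies on the front face of the gripper's body, between the roots of the fingers; the fingertips stand 73 mm ahead of it and the grasp point (between the pads) lies 54 mm ahead of it (bot.tip_reach is the distance from the TCP to the fingertips, in m); z points along the fingers, y is the direction in which the jaws open and shut (so a half turn about z gives the same grasp; the last joint's range is limited). The gripper opens to 85 mm and grips with 20 to 120 N. Pads are 22 mm wide; open, the fingers measure 114 mm over their backs; the gripper's body (76 mm by 85 mm) begins 54 mm behind the grasp point. The pads swing forward as they close: fully open they stand 13 mm farther back than shut.
Start: joints at [-69.414, 29.078, -13.613, 85.955, 7.202, 65.827, -8.869], TCP at [0.157, 0.605, 0.304] pointing down, gripper open.
Joint ranges: [-176.47, 176.47], [-13.61, 117.27], [-81.72, 77.17], [0.22, 143.17], [-87.28, 267.28], [10, 112.55], [-165.47, 165.47]. Speed limits (degrees/s): [136.94, 136.94, 180, 180, 180, 180, 180].

### API

Orientations are given as a 3x3 rotation matrix whose columns are the frame's x, y, z axes.
In Python, from plant import bot gives the robot as it stands.
- The arm moves only by the tool servo_tool, never from a script. Its argument "motion" is a list of rows, each a list of 2 entries, a list of its own where there are three numbers: the shift along the tool's x, y, z in cm, then the turn about the tool's z in rad. A call has 1 to 20 rows; each row is the pose to reach, as a shift and turn from the pose commanded when the call began, along the tool's axes at that moment; what a row does not reach only later rows make up. A row lasts 1/10 s, in which the tool goes at most 50 mm and 8.59 degrees, less where a joint would pass 70% of its speed; a pose out of reach is approached as far as the arm can. A call with a gripper value outside its range is refused whole. "jaw" is the opening, from 0 (shut) to 1 (fully open), set as the call begins (left out, the last holds). The fingers move at their own pace and stop on an object; "newtons" is the grip in N (left out, the last holds). Time passes only in rows, so rows that repeat a pose let the fingers close. It gives the time, the measured TCP pose, the force and the opening at its end, in the units of the state.
- bot.get_state(): the state, without advancing time (a new reading comes with each control period).
- bot.capture(name): name is "scene" or "top"; returns a dict with "img" (480x640x3 uint8, red, green, blue), "mtx" (3x3 intrinsics, pixels), "origin" and "orientation" of the camera in the world. Camera axes: x right, y down, z forward; pixel columns grow to the right and rows downward; lengths in m; the calibration is good to about 2 mm. A picture is of the moment at which its call begins. There is no depth.
- bot.job_done(): hands the job in, once; it reports no verdict.
The state is a dict: "clock": time; "qpos": joint angles; "qd": joint speeds; "joint_efforts": joint torques, N m; "eef_pos": TCP position; "eef_rot": TCP orientation; "ft_force": force on the tool from outside, world axes, zero at the start; "moment": the same for the moment, N m; "gripper_width": finger opening in m.
Only numpy, scipy, OpenCV 4.12 (cv2) and the standard library are available. Lean on these libraries where they do the work, as an engineer would, in place of code of your own. Each camera call takes 0.05 s, during which the arm holds its last target.

### The job

Pick up the small steel cup that has a hook on top and hang it by that hook from the lower loop of the link hanging on the rail, so the cup hangs level and still, clear of the counter. Leave the hookless cup and the glass jug where they are.

Things in the scene. Friction and masses are not known exactly. Their poses are not given: they have to be found in the camera images.
- hook_cup: Loose 0.14 kg steel cup, 76 wide, 60 tall. Origin: underside centre, z up. Handle along -x: black bar 16 wide, 16 tall, x -68 to -130, z 90. Wire bail (top z 95) carries a hook of 6 wire in the xz plane, y 0, open downward: stem at x -30, crook underside at x -12, z 157, tip at x 8 down to z 133, hook top z 163. A bar enters from +x at z 98 to 133. Hung by the crook, the cup balances level.
- loop (a point): Middle of the bottom bar of the loop on the dark 8 mm wire link that swings fore and aft from a fixed rail. z up, y along the rail, +x away from the robot side. Height 180. Opening 60 wide, clear to 72 above this point; bottom is a shallow V, rising 10 at each side. Rail 10 thick, 105 above this point, on two posts at y -100 and 100. Below the loop is empty. (mm)
- plain_cup: Loose steel cup with the same bowl and black handle as the hooked cup but no bail and no hook; a bystander. Origin at the centre of its underside, handle along its -x.
- jug: Loose clear glass measuring jug with a handle, 90 mm across, 110 mm tall; a bystander. Origin at the centre of its underside.
Not all that is in view belongs to the job. Leave any blue or yellow look-alike of the hook_cup alone.

How it is judged:
By the outcome, as a careful person would: the job done as asked, in the order asked, and still so for the second after the job is handed in, with the robot touching nothing.
It also fails if it takes over 48 s, if anything falls off the work surface, if the arm or the gripper's body presses on something with over 40 N, if the wrist force passes 120 N, or if a joint passes its speed limit or range.

## Working session

There is one attempt and no reset: what is moved stays moved. The work goes in short steps, Python scripts to look and compute and a tool call to move; the robot and the scene stay as the last step left them, time stands still between calls to the robot, and variables do not carry over. Pictures are saved under pics/ and viewed, and the job is handed in when it is done.

Besides the shell and the picture viewer there is one more tool, called after "Emit:" as a command line: name --argument value ..., lists and objects as JSON in quotes. servo_tool: Moves the arm, as the interface text tells. Its arguments: {"type":"object","properties":{"motion":{"type":"array"},"jaw":{"type":"number"},"newtons":{"type":"number"}},"required":["motion"]}

```bash
ls; mkdir -p pics; cat > h.py <<'E'
import numpy as np, cv2, json
from plant import bot
def cap(n,f):
    c=bot.capture(n); cv2.imwrite(f,cv2.cvtColor(c['img'],cv2.COLOR_RGB2BGR)); return c
def ray(c,u,v):
    d=np.linalg.inv(np.array(c['mtx']))@[u,v,1]; return np.array(c['origin']),np.array(c['orientation'])@d
def atz(c,u,v,z):
    o,d=ray(c,u,v); return o+d*(z-o[2])/d[2]
def tri(c1,p1,c2,p2):
    o1,d1=ray(c1,*p1);o2,d2=ray(c2,*p2);d1/=np.linalg.norm(d1);d2/=np.linalg.norm(d2)
    s=np.linalg.lstsq(np.c_[d1,-d2],o2-o1,rcond=None)[0];a=o1+s[0]*d1;b=o2+s[1]*d2
    return (a+b)/2,np.linalg.norm(a-b)
def proj(c,P):
    q=np.array(c['orientation']).T@(np.array(P)-c['origin']);q=np.array(c['mtx'])@q;return q[:2]/q[2]
E
python3 - <<'E'
from h import *
import pickle
d={}
for n in('scene','top'):
    d[n]=cap(n,f'pics/{n}0.png'); print(n,d[n]['origin'],np.round(d[n]['orientation'],3).tolist(),d[n]['mtx'])
pickle.dump(d,open('c0.pkl','wb'))
s=bot.get_state();print(s['clock'],s['eef_pos'],np.round(s['eef_rot'],3),s['gripper_width'],bot.tip_reach)
E
```

```text
pics
scene [1.22214351 0.23972686 0.69224493] [[-0.421, 0.54, -0.728], [0.907, 0.269, -0.325], [0.021, -0.797, -0.603]] [[464.46894623   0.         316.72982102]
 [  0.         464.46894623 235.33874367]
 [  0.           0.           1.        ]]
top [ 0.39296831 -0.03537383  1.26652258] [[-0.029, -0.99, 0.141], [-0.999, 0.026, -0.02], [0.016, -0.142, -0.99]] [[522.00666515   0.         321.63166494]
 [  0.         522.00666515 236.68060912]
 [  0.           0.           1.        ]]
0.1 [0.1569252  0.60465448 0.30313578] [[-0.968  0.251 -0.   ]
 [ 0.251  0.968 -0.001]
 [-0.    -0.002 -1.   ]] 0.08562397214507407 0.0726
```

View pics/scene0.png

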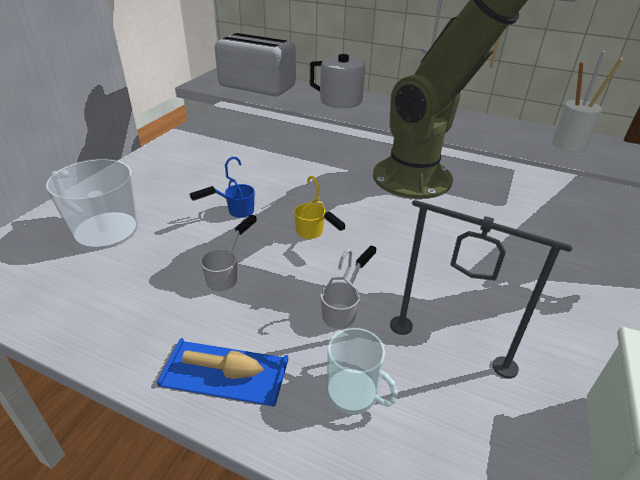

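View pics/top0.png

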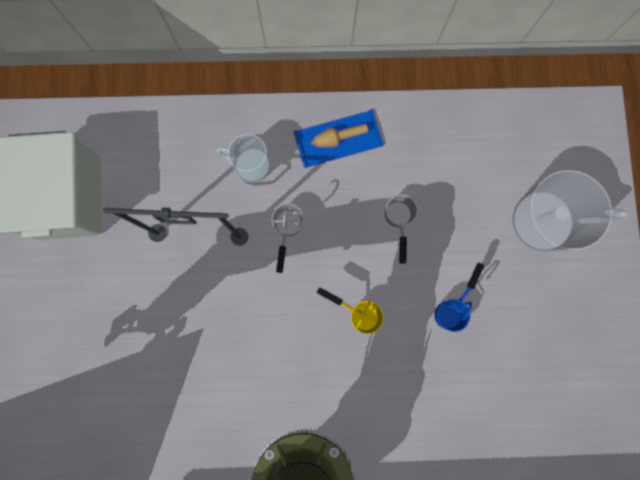

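```bash
python3 - <<'E'
import cv2
a=cv2.imread('pics/scene0.png');b=cv2.imread('pics/top0.png')
cv2.imwrite('pics/z1.png',cv2.resize(a[195:345,310:510],None,fx=4,fy=4,interpolation=cv2.INTER_CUBIC))
cv2.imwrite('pics/z2.png',cv2.resize(b[180:300,100:320],None,fx=3.6,fy=3.6,interpolation=cv2.INTER_CUBIC))
E
```

```text
(no output)
```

View pics/z1.png

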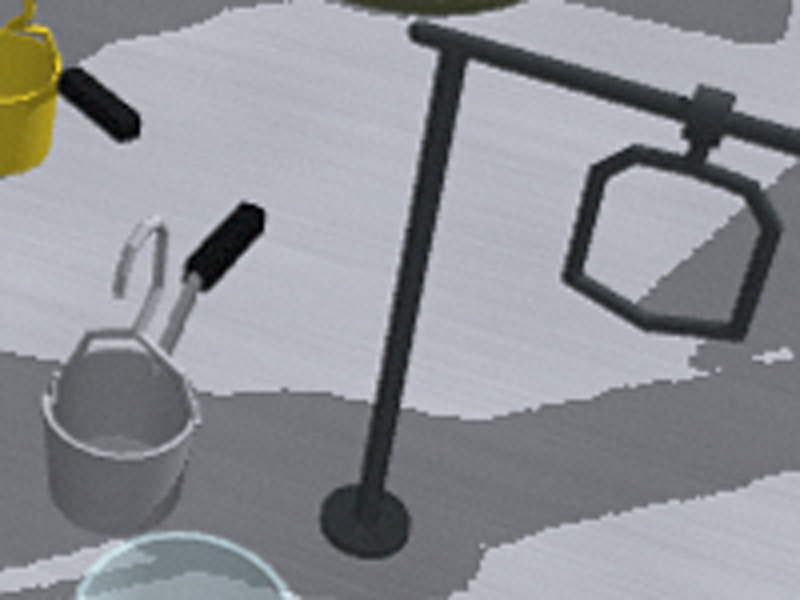

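View pics/z2.png

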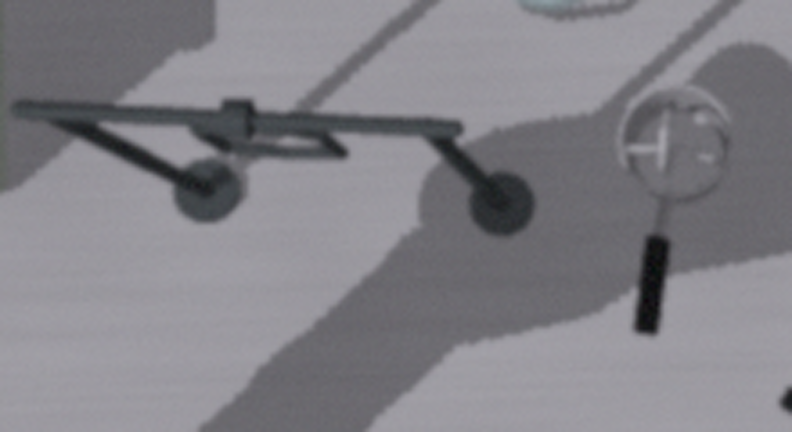

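```bash
python3 - <<'E'
from h import *
import pickle
d=pickle.load(open('c0.pkl','rb'));S=d['scene'];T=d['top']
s=lambda x,y:(310+x/4-.4,195+y/4-.4); t=lambda x,y:(100+x/3.6-.4,180+y/3.6-.4)
r=lambda a:np.round(a,4)
print('loop mid',r(atz(S,*s(645,322),.18)),'corners',r(atz(S,*s(570,276),.19)),r(atz(S,*s(740,334),.19)))
print('clamp/rail mid',tri(S,s(710,110),T,t(238,118)))
print('railR end',tri(S,s(418,32),T,t(458,129)), 'L',r(atz(T,*t(15,108),.285)), r(atz(S,567,246,.285)))
print('feet',r(atz(T,*t(208,190),.0)),r(atz(T,*t(502,204),.0)),r(atz(S,*s(365,520),0)),r(atz(S,506,367,0)))
print('handle',r(atz(T,*t(657,238),.098)),r(atz(T,*t(646,331),.098)))
print('rim',r(atz(T,*t(677,146),.06)))
print('hooktop',r(atz(S,*s(155,218),.163)),'tip',r(atz(S,*s(121,296),.133)))
print('handle S',r(atz(S,*s(260,215),.09)))
E
```

```text
loop mid [0.5885 0.2389 0.18  ] corners [0.5855 0.2053 0.19  ] [0.5911 0.2751 0.19  ]
clamp/rail mid (array([0.58720123, 0.23981551, 0.28747247]), np.float64(0.00025856866552575845))
railR end (array([0.5790186 , 0.12441791, 0.28418042]), np.float64(0.0008435019459728703)) L [0.5961 0.3579 0.285 ] [0.5928 0.353  0.285 ]
feet [0.595  0.3404 0.    ] [0.5802 0.1415 0.    ] [0.5774 0.1395 0.    ] [0.592  0.3416 0.    ]
handle [0.5416 0.0312 0.098 ] [0.4836 0.0391 0.098 ]
rim [0.6064 0.0193 0.06  ]
hooktop [0.5949 0.0237 0.163 ] tip [0.6191 0.0187 0.133 ]
handle S [0.4817 0.0421 0.09  ]
```

```bash
python3 - <<'E'
from h import *
import pickle
d=pickle.load(open('c0.pkl','rb'));S=d['scene'];T=d['top']
cx,cy,a=.610,.0195,np.radians(-9)
R=np.array([[np.cos(a),-np.sin(a),0],[np.sin(a),np.cos(a),0],[0,0,1]])
W=lambda p:R@(np.array(p)/1000)+[cx,cy,0]
th=np.linspace(0,6.28,60)
L=[[(38*np.cos(t),38*np.sin(t),60) for t in th]]
for y in(-8,8):
  L.append([(-68,y,98),(-130,y,98),(-130,y,82),(-68,y,82),(-68,y,98)])
L.append([(-30,0,95),(-30,0,145),(-12,0,160),(8,0,145),(8,0,133)])
for c,f,b in((S,'scene',(195,345,310,510)),(T,'top',(180,300,220,340))):
  im=cv2.imread(f'pics/{f}0.png')[b[0]:b[1],b[2]:b[3]]
  k=4;im=cv2.resize(im,None,fx=k,fy=k,interpolation=cv2.INTER_CUBIC)
  for l in L:
    p=[(proj(c,W(q))-[b[2],b[0]]+.5)*k for q in l]
    cv2.polylines(im,[np.int32(p)],False,(0,0,255),1)
  cv2.imwrite(f'pics/ov_{f}.png',im)
print('yellow handle end',atz(T,318,290,.098), atz(T,342,304,.098))
E
```

```text
yellow handle end [ 0.44001459 -0.0468804   0.098     ] [ 0.40755644 -0.09932816  0.098     ]
```

View pics/ov_scene.png

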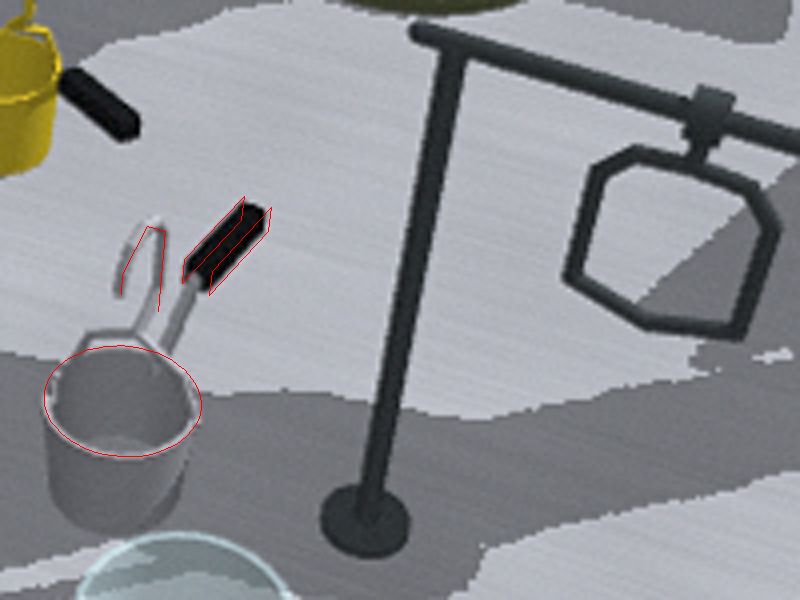

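View pics/ov_top.png

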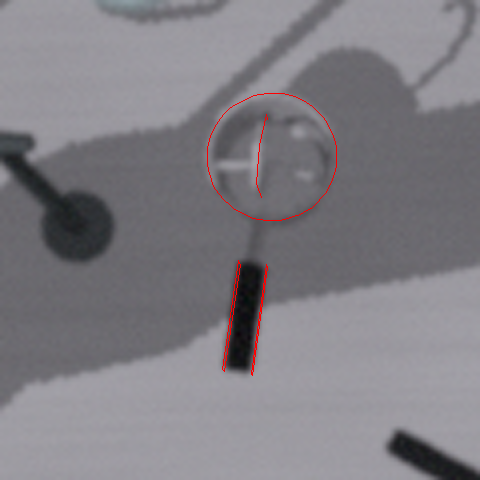

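Emit:
servo_tool --motion '[[[-2, -2, 0], 0], [[-5, -5, 0], 0], [[-8, -8, 0], 0], [[-12, -11.5, 0], -0.05], [[-15, -14.5, 0], -0.096], [[-18.5, -17.5, 0], -0.096], [[-22, -21, 0], -0.096], [[-25, -24, 0], -0.096], [[-28.5, -27, 0], -0.096], [[-32, -30.5, 0], -0.096], [[-35, -33.5, 0], -0.096], [[-38.5, -37, 0], -0.096], [[-42, -40, 0], -0.096], [[-45, -43, 0], -0.096], [[-47, -45, 0], -0.096], [[-48.3, -46.3, 0], -0.096], [[-48.3, -46.3, 0], -0.096], [[-48.3, -46.3, 0], -0.096]]' --jaw 0.6

```text
clock: 1.9
eef_pos: [0.5079, 0.0357, 0.3035]
eef_rot: [[-0.987, 0.158, -0.001], [0.158, 0.987, 0.0], [0.001, 0.0, -1.0]]
ft_force: [-1.1, 0.6, -0.7]
gripper_width: 0.0512
```

Emit:
servo_tool --motion '[[[0, 0, 2], 0], [[0, 0, 5], 0], [[0, 0, 8], 0], [[0, 0, 11], 0], [[0, 0, 13.5], 0], [[0, 0, 15], 0], [[0, 0, 15.9], 0], [[0, 0, 15.9], 0], [[0, 0, 15.9], 0]]'

```text
clock: 2.8
eef_pos: [0.5083, 0.0362, 0.1454]
eef_rot: [[-0.988, 0.156, 0.001], [0.156, 0.988, 0.0], [-0.0, 0.0, -1.0]]
ft_force: [0.2, -0.1, 0.4]
gripper_width: 0.0509
```

```bash
python3 - <<'E'
from h import *
cap('scene','pics/s1.png');im=cv2.imread('pics/s1.png')
cv2.imwrite('pics/s1z.png',cv2.resize(im[150:350,250:470],None,fx=3,fy=3))
E
```

```text
(no output)
```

View pics/s1z.png

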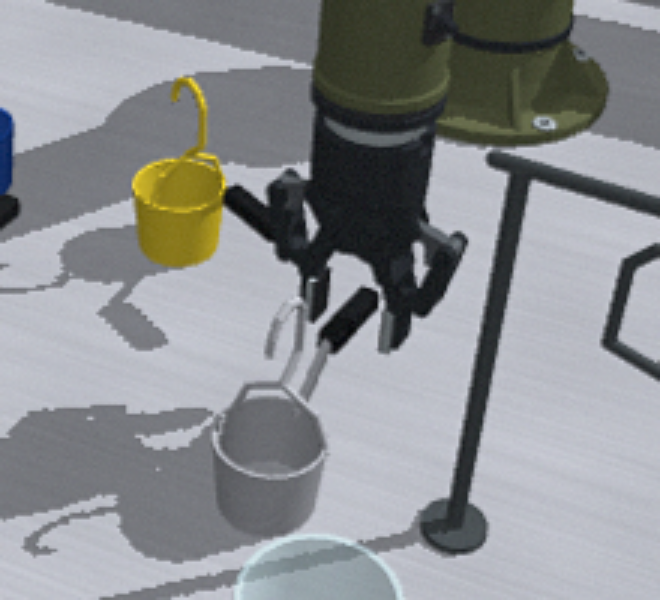

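Emit:
servo_tool --motion '[[[0, 0, 0], 0], [[0, 0, 0], 0], [[0, 0, 0], 0], [[0, 0, 0], 0], [[0, 0, 0], 0], [[0, 0, 0], 0], [[0, 0, 0], 0], [[0, 0, 0], 0]]' --jaw 0 --newtons 60

```text
clock: 3.65
eef_pos: [0.5081, 0.0356, 0.1452]
eef_rot: [[-0.988, 0.157, 0.0], [0.157, 0.988, 0.0], [-0.0, 0.0, -1.0]]
ft_force: [-2.3, 0.6, 6.0]
gripper_width: 0.0151
```

Emit:
servo_tool --motion '[[[0, 0, -0.3], 0], [[0, 0, -1], 0], [[0, 0, -2], 0], [[0, 0, -3], 0], [[0, 0, -4], 0], [[0, 0, -5], 0], [[0, 0, -6], 0], [[0, 0, -6.5], 0], [[0, 0, -6.5], 0], [[0, 0, -6.5], 0]]'

```text
clock: 4.65
eef_pos: [0.5081, 0.0355, 0.2098]
eef_rot: [[-0.988, 0.157, -0.0], [0.157, 0.988, -0.0], [0.0, -0.0, -1.0]]
ft_force: [-0.3, -0.0, -0.6]
gripper_width: 0.0149
```

```bash
python3 - <<'E'
from h import *
import pickle
S=cap('scene','pics/s2.png');T=cap('top','pics/t2.png');pickle.dump((S,T),open('c2.pkl','wb'))
im=cv2.imread('pics/s2.png')
cv2.imwrite('pics/s2z.png',cv2.resize(im[130:330,280:480],None,fx=3,fy=3))
s=bot.get_state();print(s['eef_pos'],s['gripper_width'],s['clock'])
E
```

```text
[0.50793174 0.03548509 0.2094211 ] 0.014924412239250506 4.75
```

View pics/s2z.png

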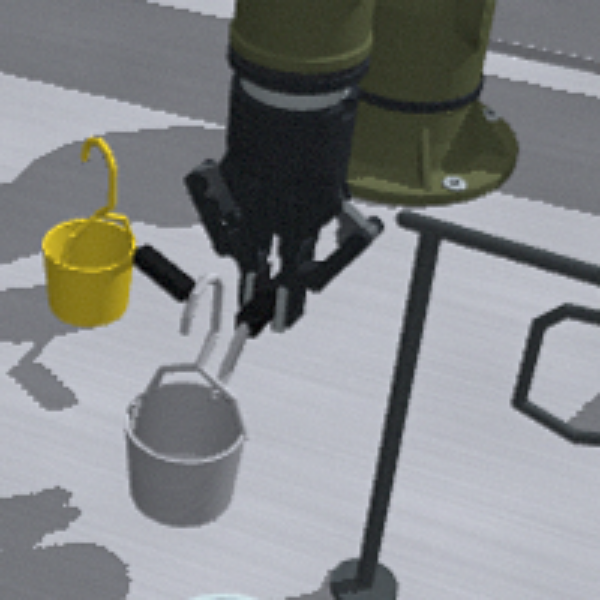

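View pics/t2.png

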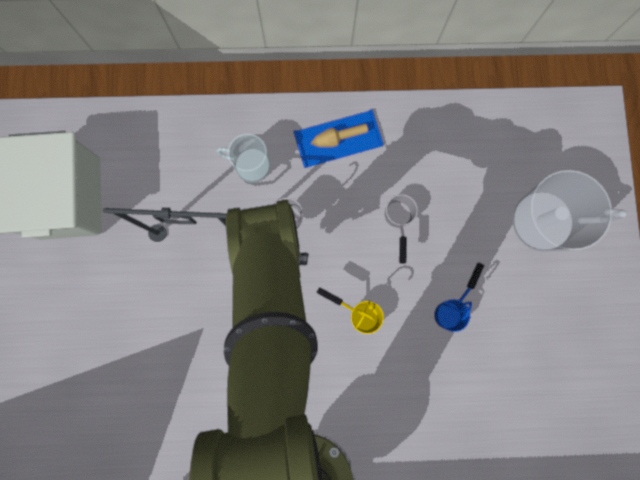

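```bash
python3 - <<'E'
from h import *
import pickle
S,T=pickle.load(open('c2.pkl','rb'))
for z in(.3,.4,.5,.6):print(z,atz(T,262,203,z)[:2],atz(T,230,225,z)[:2],atz(T,300,225,z)[:2])
# predicted cup vs observed hook
d=np.array([-.0002,-.0005,.065])
a=np.radians(-9);R=np.array([[np.cos(a),-np.sin(a),0],[np.sin(a),np.cos(a),0],[0,0,1]])
W=lambda p:R@(np.array(p)/1000)+[.610,.0195,.0645]
for p in((-12,0,163),(8,0,133),(0,38,60),(0,-38,60),(38,0,60)):print(p,(proj(S,W(p))-[280,130])*3)
cv2.imwrite('pics/s2full.png',cv2.imread('pics/s2.png'))
E
```

```text
0.3 [0.59803898 0.05608371] [0.55757927 0.11637849] [ 0.55415763 -0.0145125 ]
0.4 [0.57682161 0.04662117] [0.54054801 0.10067763] [ 0.53748039 -0.01667089]
0.5 [0.55560424 0.03715864] [0.52351675 0.08497678] [ 0.52080314 -0.01882928]
0.6 [0.53438687 0.0276961 ] [0.50648549 0.06927592] [ 0.5041259  -0.02098767]
(-12, 0, 163) [206.06754167 272.42617075]
(8, 0, 133) [185.25904477 330.69860602]
(0, 38, 60) [239.3081934  441.80114018]
(0, -38, 60) [134.20641574 394.7248749 ]
(38, 0, 60) [152.63743011 452.08636408]
```

View pics/s2full.png

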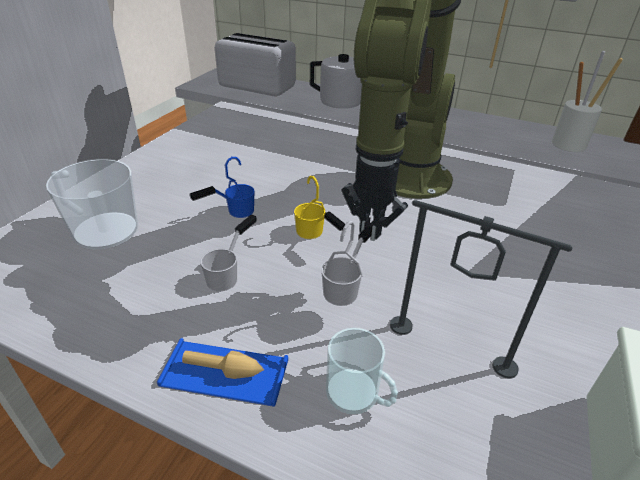

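Emit:
servo_tool --motion '[[[1, 0, 0], 0], [[3, 0.2, 0], 0], [[5, 0.4, 0], 0], [[7, 0.6, 0], 0], [[9, 1, 0], 0], [[10, 2.5, 0], 0], [[10.7, 4.5, 0], 0], [[11.1, 7, 0], 0], [[11.3, 9.8, 0], -0.03], [[11.3, 12.5, 0], -0.06], [[11.2, 15, 0], -0.085], [[11.1, 17, 0], -0.085], [[11, 18.7, 0], -0.085], [[11, 19.6, 0], -0.085], [[11, 20, 0], -0.085], [[11, 20, 0], -0.085], [[11, 20, 0], -0.085]]'

```text
clock: 6.45
eef_pos: [0.4309, 0.2493, 0.2098]
eef_rot: [[-0.997, 0.074, -0.0], [0.074, 0.997, -0.001], [0.0, -0.001, -1.0]]
ft_force: [-0.1, 0.0, -1.6]
gripper_width: 0.0148
```

```bash
python3 - <<'E'
from h import *
import pickle
S=cap('scene','pics/s3.png');T=cap('top','pics/t3.png');pickle.dump((S,T),open('c3.pkl','wb'))
im=cv2.imread('pics/s3.png')
cv2.imwrite('pics/s3z.png',cv2.resize(im[170:320,360:560],None,fx=4,fy=4,interpolation=cv2.INTER_CUBIC))
s=bot.get_state();print(s['eef_pos'],s['gripper_width'],s['clock'])
E
```

```text
[0.43101956 0.24934964 0.20991878] 0.014892866553674129 6.55
```

View pics/s3z.png

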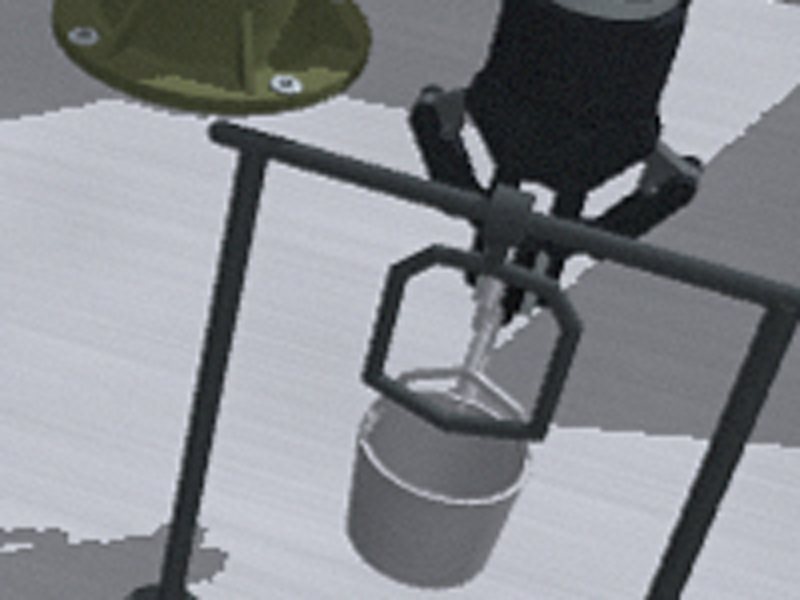

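View pics/t3.png

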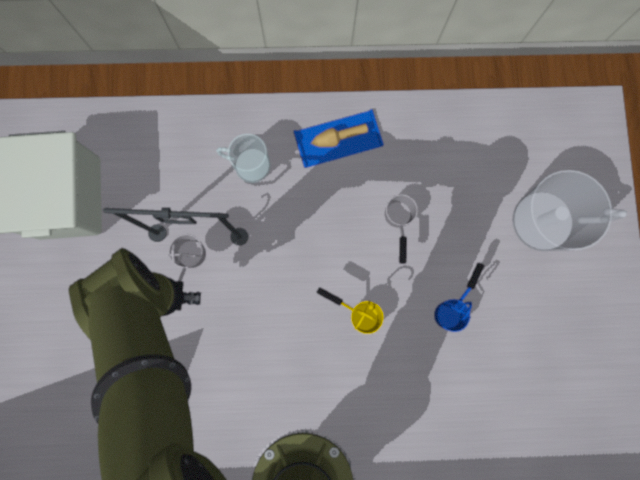

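```bash
python3 - <<'E'
from h import *
import pickle
S,T=pickle.load(open('c3.pkl','rb'))
a=np.radians(-4.1);R=np.array([[np.cos(a),-np.sin(a),0],[np.sin(a),np.cos(a),0],[0,0,1]])
o=np.array([.4309,.2493,.0645])+R@[.103,0,0]
print(o, 'bar in cup frame',R.T@(np.array([.5885,.2389,.18])-o))
W=lambda p:R@(np.array(p)/1000)+o
th=np.linspace(0,6.28,60)
L=[[(38*np.cos(t),38*np.sin(t),60) for t in th],[(-30,0,95),(-30,0,145),(-24,0,157),(-12,0,163),(2,0,157),(8,0,145),(8,0,133)]]
for c,f,b in((S,'s3',(170,320,360,560)),(T,'t3',(180,300,120,270))):
  im=cv2.resize(cv2.imread(f'pics/{f}.png')[b[0]:b[1],b[2]:b[3]],None,fx=4,fy=4,interpolation=cv2.INTER_CUBIC)
  for l in L:
    p=[(proj(c,W(q))-[b[2],b[0]]+.5)*4 for q in l]
    cv2.polylines(im,[np.int32(p)],False,(0,0,255),1)
  cv2.imwrite(f'pics/ov_{f}.png',im)
E
```

```text
[0.5336364  0.24193576 0.0645    ] bar in cup frame [0.05494024 0.00089461 0.1155    ]
```

View pics/ov_s3.png

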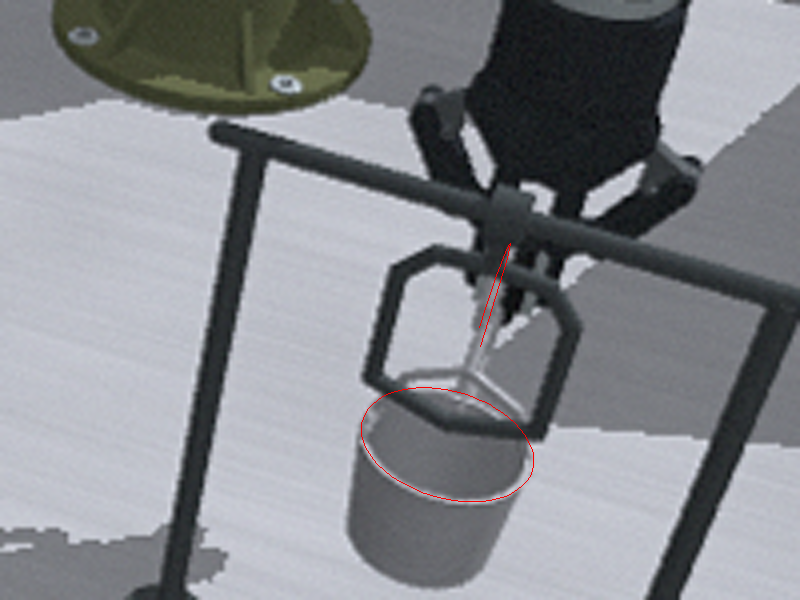

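View pics/ov_t3.png

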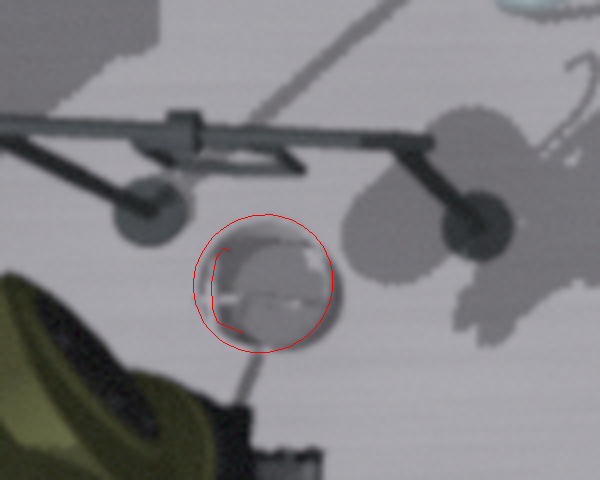

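Emit:
servo_tool --motion '[[[0, 0.3, 0], 0], [[-0.5, 0.3, 0], 0], [[-1.2, 0.3, 0], 0], [[-2, 0.3, 0], 0], [[-2.8, 0.3, 0], 0], [[-3.6, 0.3, 0], 0], [[-4.4, 0.3, 0], 0], [[-5.2, 0.3, 0], 0], [[-5.9, 0.3, 0], 0], [[-6.4, 0.3, 0], 0], [[-6.7, 0.3, 0], 0], [[-6.7, 0.3, 0], 0], [[-6.7, 0.3, 0], 0]]'

```text
clock: 7.85
eef_pos: [0.4978, 0.2485, 0.2098]
eef_rot: [[-0.997, 0.073, -0.0], [0.073, 0.997, -0.0], [0.0, -0.0, -1.0]]
ft_force: [-0.3, -0.5, -1.5]
gripper_width: 0.0153
```

```bash
python3 - <<'E'
from h import *
S=cap('scene','pics/s4.png')
im=cv2.imread('pics/s4.png')
cv2.imwrite('pics/s4z.png',cv2.resize(im[170:320,360:560],None,fx=4,fy=4,interpolation=cv2.INTER_CUBIC))
im=cap('top','pics/t4.png');im=cv2.imread('pics/t4.png')
cv2.imwrite('pics/t4z.png',cv2.resize(im[180:300,120:270],None,fx=4,fy=4,interpolation=cv2.INTER_CUBIC))
E
```

```text
(no output)
```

View pics/s4z.png

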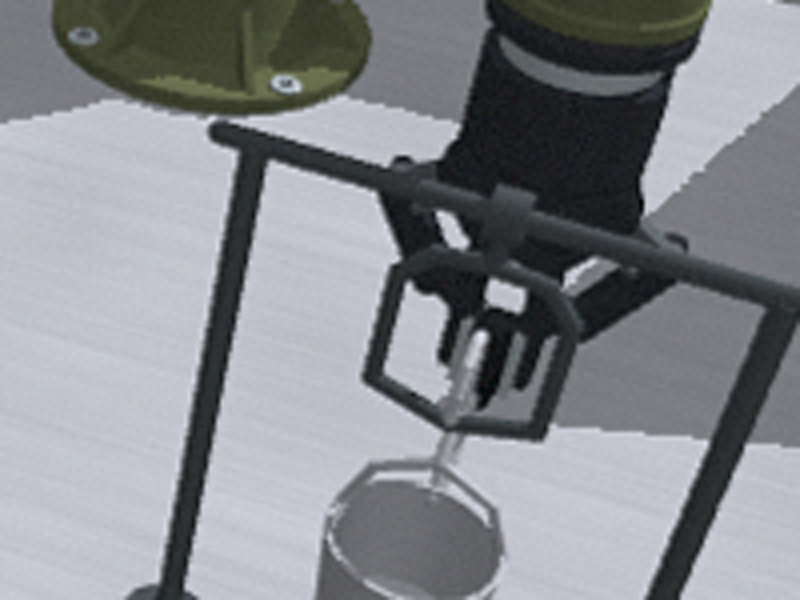

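View pics/t4z.png

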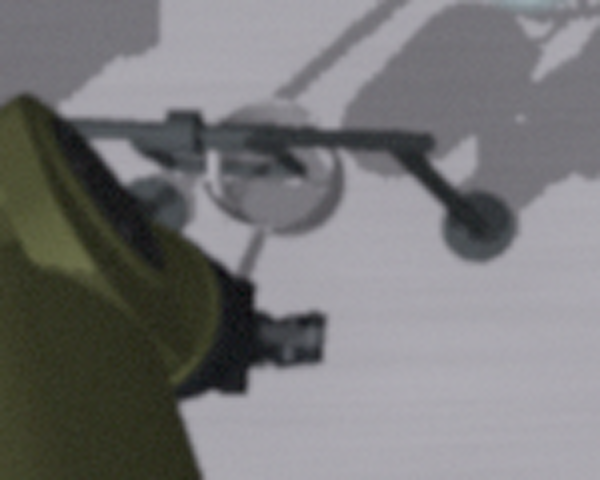

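Emit:
servo_tool --motion '[[[0, 0, 0.3], 0], [[0, 0, 0.8], 0], [[0, 0, 1.3], 0], [[0, 0, 1.8], 0], [[0, 0, 2.3], 0], [[0, 0, 2.7], 0], [[0, 0, 3], 0], [[0, 0, 3.2], 0], [[0, 0, 3.4], 0], [[0, 0, 3.4], 0], [[0, 0, 3.4], 0]]'

```text
clock: 9.05
eef_pos: [0.4981, 0.2485, 0.176]
eef_rot: [[-0.997, 0.073, 0.0], [0.073, 0.997, 0.0], [-0.0, 0.0, -1.0]]
ft_force: [-0.2, -0.4, -1.3]
gripper_width: 0.0151
```

```bash
python3 - <<'E'
from h import *
S=cap('scene','pics/s5.png')
im=cv2.imread('pics/s5.png')
cv2.imwrite('pics/s5z.png',cv2.resize(im[190:340,360:560],None,fx=4,fy=4,interpolation=cv2.INTER_CUBIC))
for i in range(3):print(bot.get_state()['ft_force'])
E
```

```text
[ 0.05809551  0.42706809 -0.85597459]
[ 0.05809551  0.42706809 -0.85597459]
[ 0.05809551  0.42706809 -0.85597459]
```

View pics/s5z.png

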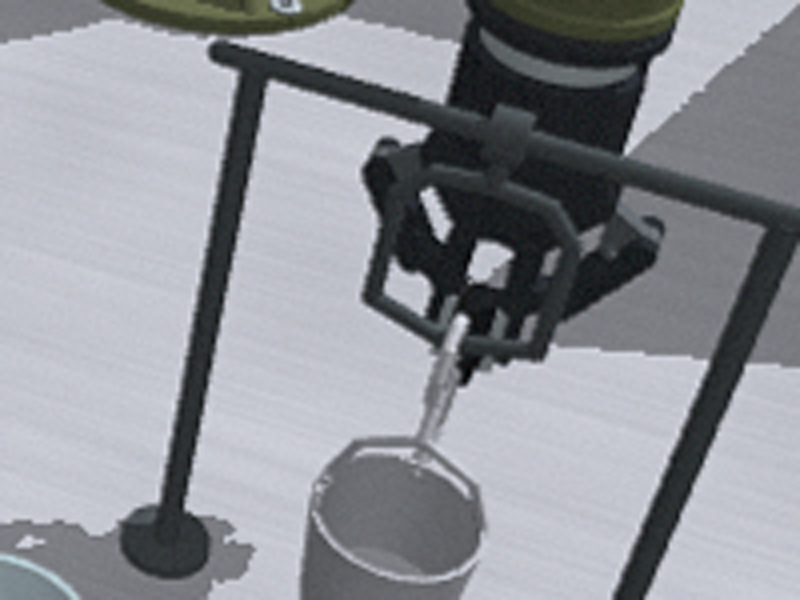

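Emit:
servo_tool --motion '[[[0, 0, 0.1], 0], [[0, 0, 0.2], 0], [[0, 0, 0.3], 0], [[0, 0, 0.3], 0], [[0, 0, 0.3], 0]]'

```text
clock: 9.6
eef_pos: [0.4985, 0.2486, 0.1733]
eef_rot: [[-0.997, 0.073, 0.001], [0.073, 0.997, 0.001], [-0.001, 0.001, -1.0]]
ft_force: [-0.7, 0.1, 4.0]
gripper_width: 0.015
```

Emit:
servo_tool --motion '[[[0, 0, 0.1], 0], [[0, 0, 0.1], 0], [[0, 0, 0.1], 0]]'

```text
clock: 9.9
eef_pos: [0.4987, 0.2486, 0.1725]
eef_rot: [[-0.997, 0.073, 0.002], [0.073, 0.997, 0.001], [-0.002, 0.001, -1.0]]
ft_force: [0.2, -0.5, 6.3]
gripper_width: 0.0153
```

Emit:
servo_tool --motion '[[[0, 0, -0.1], 0], [[0, 0, -0.2], 0], [[0, 0, -0.2], 0], [[0, 0, -0.2], 0]]'

```text
clock: 10.3
eef_pos: [0.498, 0.2485, 0.1738]
eef_rot: [[-0.997, 0.073, -0.0], [0.073, 0.997, -0.0], [0.0, -0.0, -1.0]]
ft_force: [-0.4, 0.1, 3.1]
gripper_width: 0.015
```

```bash
python3 - <<'E'
from h import *
S=cap('scene','pics/s6.png')
im=cv2.imread('pics/s6.png')
cv2.imwrite('pics/s6z.png',cv2.resize(im[190:340,360:560],None,fx=4,fy=4,interpolation=cv2.INTER_CUBIC))
print(bot.get_state()['ft_force'])
E
```

```text
[ 0.60878994 -0.51617317  2.81552292]
```

View pics/s6z.png

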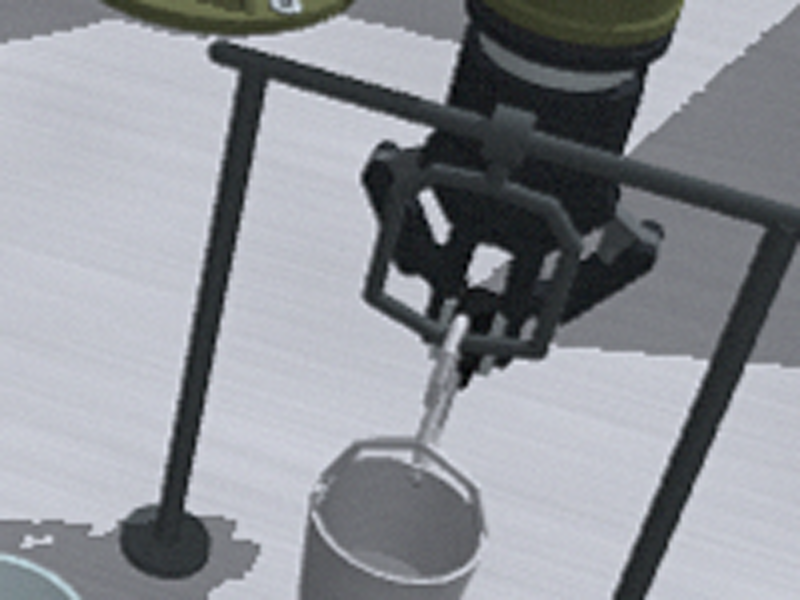

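Emit:
servo_tool --motion '[[[0, 0, -0.08], 0], [[0, 0, -0.08], 0], [[0, 0, -0.08], 0], [[0, 0, -0.08], 0]]'

```text
clock: 10.75
eef_pos: [0.4979, 0.2484, 0.1745]
eef_rot: [[-0.997, 0.073, -0.001], [0.073, 0.997, -0.0], [0.001, -0.0, -1.0]]
ft_force: [0.0, 0.7, 0.8]
gripper_width: 0.0149
```

Emit:
servo_tool --motion '[[[0, 0, 0], 0], [[0, 0, 0], 0], [[0, 0, 0], 0], [[0, 0, 0], 0], [[0, 0, 0], 0], [[0, 0, 0], 0], [[0, 0, 0], 0], [[0, 0, 0], 0]]' --jaw 0.45

```text
clock: 11.55
eef_pos: [0.4981, 0.2484, 0.1747]
eef_rot: [[-0.997, 0.073, 0.0], [0.073, 0.997, -0.0], [-0.0, -0.0, -1.0]]
ft_force: [-0.4, -0.6, -0.3]
gripper_width: 0.0384
```

```bash
python3 - <<'E'
from h import *
S=cap('scene','pics/s7.png')
im=cv2.imread('pics/s7.png')
cv2.imwrite('pics/s7z.png',cv2.resize(im[190:340,360:560],None,fx=4,fy=4,interpolation=cv2.INTER_CUBIC))
print(bot.get_state()['ft_force'])
E
```

```text
[-0.22568597  0.19158929 -0.15458081]
```

View pics/s7z.png

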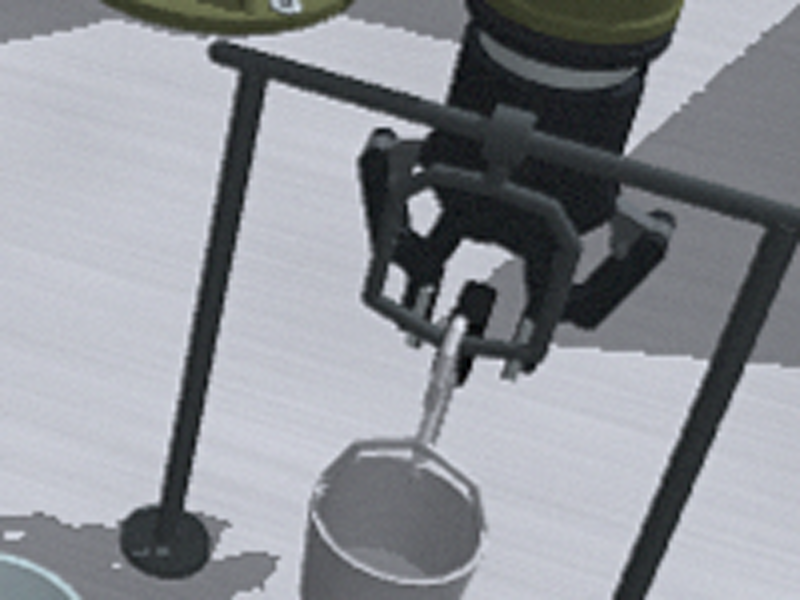

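Emit:
servo_tool --motion '[[[0, 0, -0.5], 0], [[0, 0, -1.2], 0], [[0, 0, -2], 0], [[0, 0, -3], 0], [[0, 0, -4], 0], [[0, 0, -5], 0], [[1, 0, -6], 0], [[2.5, 0, -7], 0], [[4.5, 0, -8], 0], [[6.5, 0, -8.5], 0], [[8, 0, -9], 0], [[8, 0, -9], 0], [[8, 0, -9], 0]]'

```text
clock: 12.9
eef_pos: [0.4181, 0.2544, 0.2651]
eef_rot: [[-0.997, 0.072, 0.001], [0.072, 0.997, 0.0], [-0.001, 0.0, -1.0]]
ft_force: [0.3, -0.4, 1.3]
gripper_width: 0.0381
```

```bash
python3 - <<'E'
from h import *
S=cap('scene','pics/s8.png')
im=cv2.imread('pics/s8.png')
cv2.imwrite('pics/s8z.png',cv2.resize(im[190:390,350:550],None,fx=3,fy=3,interpolation=cv2.INTER_CUBIC))
T=cap('top','pics/t8.png')
E
```

```text
(no output)
```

View pics/s8z.png

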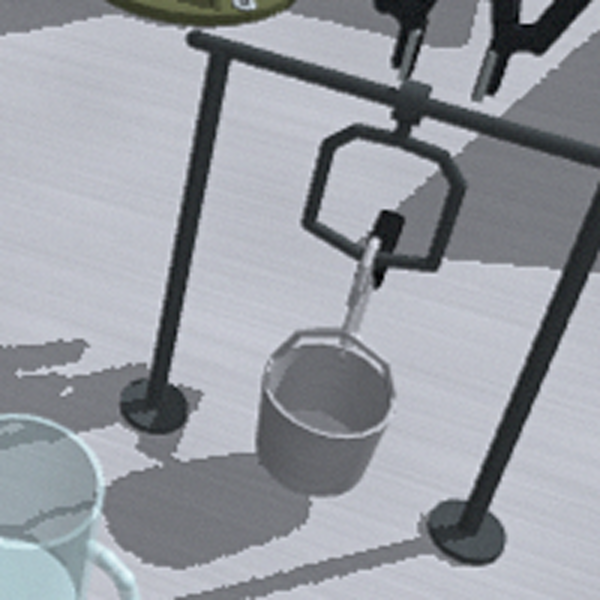

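View pics/t8.png

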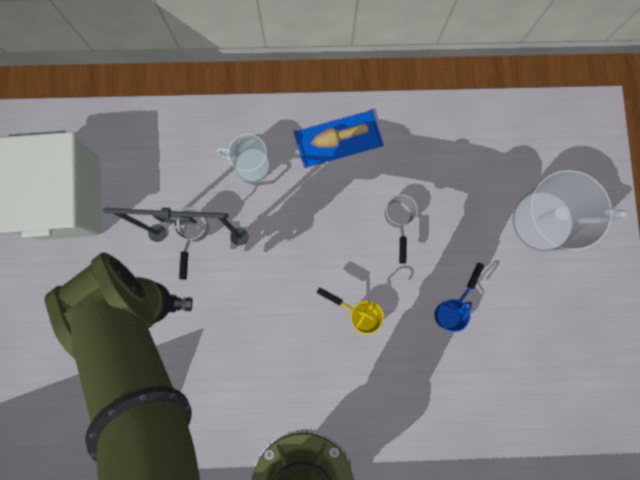

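The cup hangs from the lower bar and the arm is clear. I'll wait, then compare pictures to check it is still.

Emit:
servo_tool --motion '[[[0, 0, -1], 0], [[0, 0, -2], 0], [[0, 0, -3], 0], [[0, 0, -4], 0], [[0, 0, -4], 0], [[0, 0, -4], 0], [[0, 0, -4], 0], [[0, 0, -4], 0], [[0, 0, -4], 0], [[0, 0, -4], 0], [[0, 0, -4], 0], [[0, 0, -4], 0], [[0, 0, -4], 0], [[0, 0, -4], 0], [[0, 0, -4], 0], [[0, 0, -4], 0], [[0, 0, -4], 0], [[0, 0, -4], 0], [[0, 0, -4], 0], [[0, 0, -4], 0]]'

```text
clock: 15.0
eef_pos: [0.4182, 0.2542, 0.3047]
eef_rot: [[-0.997, 0.073, -0.0], [0.073, 0.997, -0.0], [0.0, -0.0, -1.0]]
ft_force: [-0.4, -0.1, -0.0]
gripper_width: 0.0385
```

Emit:
servo_tool --motion '[[[0, 0, 0], 0], [[0, 0, 0], 0], [[0, 0, 0], 0], [[0, 0, 0], 0], [[0, 0, 0], 0], [[0, 0, 0], 0], [[0, 0, 0], 0], [[0, 0, 0], 0], [[0, 0, 0], 0], [[0, 0, 0], 0], [[0, 0, 0], 0], [[0, 0, 0], 0], [[0, 0, 0], 0], [[0, 0, 0], 0], [[0, 0, 0], 0], [[0, 0, 0], 0], [[0, 0, 0], 0], [[0, 0, 0], 0], [[0, 0, 0], 0], [[0, 0, 0], 0]]'

```text
clock: 17.0
eef_pos: [0.4183, 0.2543, 0.3047]
eef_rot: [[-0.997, 0.073, -0.0], [0.073, 0.997, -0.0], [0.0, -0.0, -1.0]]
ft_force: [-0.3, -0.3, -0.1]
gripper_width: 0.0382
```

```bash
python3 - <<'E'
from h import *
ims=[];old=cv2.imread('pics/s8.png')
for i in range(12): ims.append(bot.capture('scene')['img'][:,:,::-1].copy())
b=(slice(255,380),slice(420,490))
g=lambda a:cv2.cvtColor(a[b],cv2.COLOR_BGR2GRAY).astype(np.float32)
for i in (1,2,3,5,7,9,11): print(i,cv2.phaseCorrelate(g(ims[0]),g(ims[i])),np.abs(g(ims[0])-g(ims[i])).max())
print('vs s8',cv2.phaseCorrelate(g(ims[0]),g(old)))
cv2.imwrite('pics/s9.png',ims[-1]);cv2.imwrite('pics/s9z.png',cv2.resize(ims[-1][190:390,350:550],None,fx=3,fy=3))
print(bot.get_state()['clock'])
E
```

```text
1 ((0.08028500863353116, 0.5098847301567417), 0.9894303085539076) 66.0
2 ((0.13519867373916838, 0.49706363566054534), 1.009059555477566) 75.0
3 ((0.2430893016299578, 0.4805856369147321), 0.9898121706644694) 91.0
5 ((0.33594669909435027, 0.4835145578760418), 0.9923138177659776) 134.0
7 ((0.3195788966938551, 0.48188334733176674), 0.9831615278455946) 131.0
9 ((0.24430806148598094, 0.48369345737870617), 0.9971587806277805) 93.0
11 ((0.12602642683700083, 0.48660158505349926), 0.990724545372857) 75.0
vs s8 ((-0.07072834103278325, 0.5079538139759947), 0.9870526751942105)
17.6
```

View pics/s9z.png

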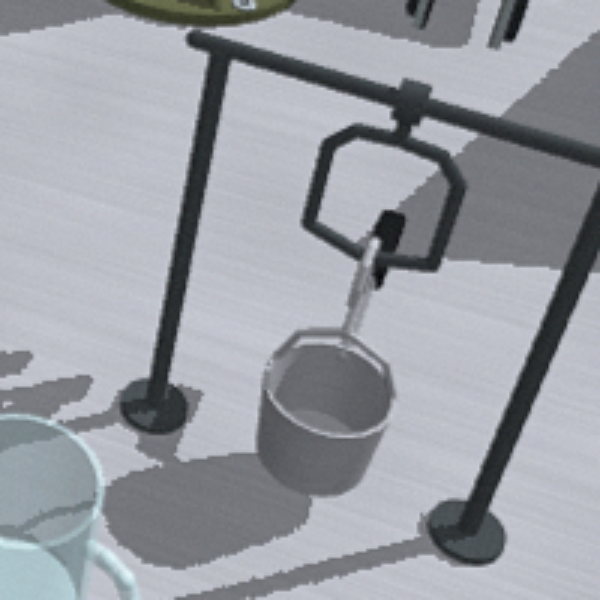

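A swing of about 0.3 px remains, so I'll let it damp further.

Emit:
servo_tool --motion '[[[0, 0, 0], 0], [[0, 0, 0], 0], [[0, 0, 0], 0], [[0, 0, 0], 0], [[0, 0, 0], 0], [[0, 0, 0], 0], [[0, 0, 0], 0], [[0, 0, 0], 0], [[0, 0, 0], 0], [[0, 0, 0], 0], [[0, 0, 0], 0], [[0, 0, 0], 0], [[0, 0, 0], 0], [[0, 0, 0], 0], [[0, 0, 0], 0], [[0, 0, 0], 0], [[0, 0, 0], 0], [[0, 0, 0], 0], [[0, 0, 0], 0], [[0, 0, 0], 0]]'

```text
clock: 19.6
eef_pos: [0.4183, 0.2542, 0.3047]
eef_rot: [[-0.997, 0.073, 0.0], [0.073, 0.997, -0.0], [-0.0, -0.0, -1.0]]
ft_force: [0.1, -0.7, -0.0]
gripper_width: 0.0385
```

Emit:
servo_tool --motion '[[[0, 0, 0], 0], [[0, 0, 0], 0], [[0, 0, 0], 0], [[0, 0, 0], 0], [[0, 0, 0], 0], [[0, 0, 0], 0], [[0, 0, 0], 0], [[0, 0, 0], 0], [[0, 0, 0], 0], [[0, 0, 0], 0], [[0, 0, 0], 0], [[0, 0, 0], 0], [[0, 0, 0], 0], [[0, 0, 0], 0], [[0, 0, 0], 0], [[0, 0, 0], 0], [[0, 0, 0], 0], [[0, 0, 0], 0], [[0, 0, 0], 0], [[0, 0, 0], 0]]'

```text
clock: 21.6
eef_pos: [0.4183, 0.2543, 0.3047]
eef_rot: [[-0.997, 0.073, 0.0], [0.073, 0.997, -0.0], [-0.0, -0.0, -1.0]]
ft_force: [0.7, -0.4, -0.1]
gripper_width: 0.0383
```

Emit:
servo_tool --motion '[[[0, 0, 0], 0], [[0, 0, 0], 0], [[0, 0, 0], 0], [[0, 0, 0], 0], [[0, 0, 0], 0], [[0, 0, 0], 0], [[0, 0, 0], 0], [[0, 0, 0], 0], [[0, 0, 0], 0], [[0, 0, 0], 0], [[0, 0, 0], 0], [[0, 0, 0], 0], [[0, 0, 0], 0], [[0, 0, 0], 0], [[0, 0, 0], 0], [[0, 0, 0], 0], [[0, 0, 0], 0], [[0, 0, 0], 0], [[0, 0, 0], 0], [[0, 0, 0], 0]]'

```text
clock: 23.6
eef_pos: [0.4183, 0.2542, 0.3047]
eef_rot: [[-0.997, 0.073, -0.0], [0.073, 0.997, -0.0], [0.0, -0.0, -1.0]]
ft_force: [-0.6, 0.2, -0.5]
gripper_width: 0.0384
```

Emit:
servo_tool --motion '[[[0, 0, 0], 0], [[0, 0, 0], 0], [[0, 0, 0], 0], [[0, 0, 0], 0], [[0, 0, 0], 0], [[0, 0, 0], 0], [[0, 0, 0], 0], [[0, 0, 0], 0], [[0, 0, 0], 0], [[0, 0, 0], 0], [[0, 0, 0], 0], [[0, 0, 0], 0], [[0, 0, 0], 0], [[0, 0, 0], 0], [[0, 0, 0], 0], [[0, 0, 0], 0], [[0, 0, 0], 0], [[0, 0, 0], 0], [[0, 0, 0], 0], [[0, 0, 0], 0]]'

```text
clock: 25.6
eef_pos: [0.4183, 0.2542, 0.3047]
eef_rot: [[-0.997, 0.073, 0.0], [0.073, 0.997, -0.0], [-0.0, -0.0, -1.0]]
ft_force: [-0.3, -0.0, -0.3]
gripper_width: 0.0383
```

```bash
python3 - <<'E'
from h import *
ims=[]
for i in range(14): ims.append(bot.capture('scene')['img'][:,:,::-1].copy())
b=(slice(255,380),slice(420,490))
g=lambda a:cv2.cvtColor(a[b],cv2.COLOR_BGR2GRAY).astype(np.float32)
for i in range(1,14): print(i,np.round(cv2.phaseCorrelate(g(ims[0]),g(ims[i]))[0],2),np.abs(g(ims[0])-g(ims[i])).max())
cv2.imwrite('pics/s10.png',ims[-1])
T=cap('top','pics/t10.png')
a=cv2.imread('pics/top0.png')
t=cv2.imread('pics/t10.png');d=np.abs(a.astype(int)-t).max(2)
print('plain',np.median(d[195:265,383:418]),'jug',np.median(d[170:250,512:625]),bot.get_state()['clock'])
E
```

```text
1 [0.03 0.46] 59.0
2 [0.04 0.47] 73.0
3 [0.04 0.48] 75.0
4 [0.02 0.46] 74.0
5 [0.04 0.46] 73.0
6 [0.06 0.47] 76.0
7 [0.05 0.46] 73.0
8 [0.03 0.48] 77.0
9 [0.02 0.45] 58.0
10 [0.02 0.5 ] 23.0
11 [0.   0.48] 36.0
12 [0.02 0.48] 33.0
13 [0.03 0.49] 38.0
plain 41.0 jug 7.0 26.35
```

View pics/s10.png

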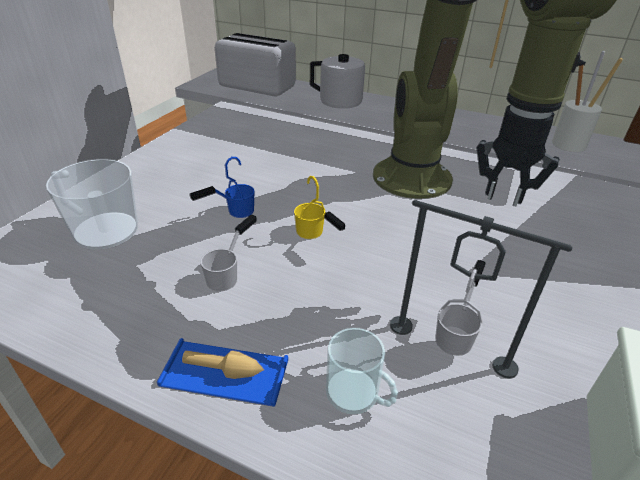

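```bash
python3 -c "
from plant import bot
print(bot.job_done())"
```

```text
the job is handed in; nothing more can be done
None
```

I picked up the hooked steel cup by its black handle and hung it by its hook on the lower bar of the link. I then released it, backed the arm away and handed the job in at about 26 s of the 48 s allowed.

- **Hanging:** In the last pictures the hook sits on the loop's bottom bar, with the gripper well clear. The cup looks level and clear of the counter. I judged level by eye and did not measure it.
- **Stillness:** About 5 s after release, the cup was swinging by about 0.3 px. After a further 9 s the side-to-side movement was down to about 0.05 px. A constant vertical offset of about 0.5 px appeared in every comparison. I took it as an artefact of the image comparison rather than movement.
- **Bystanders:** The plain cup, jug and look-alikes appear where they started. The before/after pixel comparison for the plain cup was inconclusive (median change 41, against 7 for the jug), probably because the arm's shadow changed there. For the plain cup I relied on its unchanged position in the scene picture.
- **Forces:** The most I saw at the wrist was about 6 N, at the end of a move while the hook was bearing on the loop.

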